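# Rake the drying briquettes into one even layer

### The arm

A 7-joint arm with a two-finger parallel gripper is mounted at the origin on a cart in front of the work surface, level with it; the furniture and walls round the work are solid. World frame = base frame: x ahead of the robot, y to its left, z up, the work surface at z = 0. Lengths are in m, angles in degrees, forces in N, time in s.
With the tool pointing down it reaches from about 0.425 to 0.875 m from the base axis. Payload 4.7 kg.
Tool frame: the origin (TCP) lies at the very end of the fingers, on their centre line; the grasp point (between the pads) lies 19 mm behind it; z points along the fingers, y is the line along which they close (so a half turn about z gives the same grasp; the last joint's range is limited). The gripper opens to 85 mm and grips with 20 to 120 N. Pads are 22 mm wide; open, the fingers measure 114 mm over their backs; the gripper's body (76 mm by 85 mm) begins 54 mm behind the grasp point. The pads swing forward as they close: fully open they stand 13 mm farther back than shut.
Start: joints at [64.406, 18.392, -4.016, 83.108, 1.295, 78.541, -3.26], TCP at [0.289, -0.582, 0.231] pointing down, gripper open.
Joint ranges: [-163.93, 163.93], [-17.29, 119.83], [-79.2, 71.16], [3.27, 140.29], [-89.18, 269.18], [5.43, 117.66], [-154.24, 154.24]. Speed limits (degrees/s): [147.25, 147.25, 180, 180, 180, 180, 180].

### API

Orientations are given as a 3x3 rotation matrix whose columns are the frame's x, y, z axes.
In Python, from bench import manip, cams, order gives the robot as it stands.
- The arm moves only by the tool send_rows, never from a script. Its arguments are lists of equal length, an entry for each row: "angular": the turn, a rotation vector about the tool's x, y, z in rad, a list of three; "travel": the shift along the tool's x, y, z in cm, a list of three; "gripper": the closure, from -1 (fully open) to 1 (shut), so that 0 is half open. A call has 1 to 10 rows; each row shifts and turns the commanded pose from where the row before left it, along the tool's axes as they then stand; what a row does not reach is not made up. A row lasts 1/8 s, in which the tool goes at most 62.5 mm and 10.7 degrees, less where a joint would pass 70% of its speed; a pose out of reach is approached as far as the arm can. A call with a gripper value outside its range is refused whole. The fingers move at their own pace and stop on an object; the grip force is fixed at half the most. Time passes only in rows, so rows that do not move let the fingers close. It gives the time, the measured TCP pose, the force, the opening and the grip force at its end, in the units of the state.
- manip.observe(): the state, without advancing time (a new reading comes with each control period).
- cams.snapshot(name): name is "scene" or "top" or "wrist"; returns the picture (480x640x3 uint8, red, green, blue); there is no depth.
- cams.calibration(name): a dict with "K" (3x3 intrinsics, pixels), "D" ([k1, k2, p1, p2, k3] as OpenCV has them; the pictures are not rectified), "R" (3x3) and "t" (3): a world point X has camera coordinates R X + t. Camera axes: x right, y down, z forward; pixel columns grow to the right and rows downward; lengths in m; the calibration is good to about 2 mm. A picture is of the moment at which its call begins: read the wrist's pose just before it. calibration takes no time and is no camera call; for the wrist camera it gives the pose at the moment of the call.
- order.close_job(): hands the job in; it is judged then, once.
Trained networks look in the newest picture that a camera, given by its name, has taken for a name from the list of things; names that differ only in an ending like _2 or _b are one class to them, and where a whole thing is asked for, a point or a joint stands for the part that bears it (a point fixed in the world has none). Each returns a list of dicts, best first, with "confidence" (0 to 1); they miss things now and then, are a little off and sometimes report something else, mostly with a low value. They report only what shows in the picture. A call takes as long as a camera call. They do not tell look-alikes from the thing itself.
- cams.cut_out(camera, name): "pixels" (480x640 bool, what is visible of it) and "centre" ([column, row] as shares, 0 to 1, of the picture: columns of its width, rows of its height, amid what is visible of it).
- cams.mark_of(camera, name): "centre" ([column, row] as shares, 0 to 1, of the picture: columns of its width, rows of its height: a listed point, or the origin of a listed thing).
The state is a dict: "clock": time; "qpos": joint angles; "joint_vel": joint speeds; "tau": joint torques, N m; "tcp_pos": TCP position; "ee_rot": TCP orientation; "force": force on the tool from outside, world axes, zero at the start; "wrist_torque": the same for the moment, N m; "grip_width": finger opening in m; "grasp_force": force on a finger pad.
Only numpy, scipy, OpenCV 4.12 (cv2) and the standard library are available. Lean on these libraries where they do the work, as an engineer would, in place of code of your own. Each camera call takes 0.05 s, during which the arm holds its last target. There are 200 camera calls.

### The job

The coffee-ground briquettes lie heaped two deep in the middle of the drying tray and will not dry like that. Take the rake by its blue grip and rake the upper ones down into the free room beside the heap until all eight lie in one even layer, flat on the bed of the tray; touch them only with the rake. Then stand the rake upright on the table beside the tray, leaving the mug, the pitcher and the tamper where they are.

Things in the scene. Friction and masses are not known exactly. Their poses are not given: they have to be found in the camera images.
- tray: Shallow open aluminium drying tray, fixed to the table. Origin: centre of its underside, on the table top. Its bed (inside) is 140 mm along its x axis and 248 mm along its y axis (the long way); the top of the bed is 6 mm above the origin, the walls are 4 mm thick and their rolled rim ends 25 mm above the origin.
- rake_grip (a point): Bed rake, loose, 0.2 kg, standing upright on its tines. Point on the axis of its upright blue grip, 115 mm above the tine tips (z up). The grip is 26 mm square, faces along the point's x and y, from 50 to 144 mm above the tine tips; a steel collar, 34 mm wide, is at its foot (to 56 mm).
- rake: The same rake; origin midway between the tine tips, at their very ends (table height while it stands). Axes as rake_grip. Pale wooden head 112 mm along x, 40 mm along y, 30 to 50 mm above the tine tips. Under it two rows of five steel tines, 10 mm thick; the rows run along x (108 mm over the end tines), their outer faces 19 mm either side of the middle.
- briq0_mid (a point): Dark brown hard-pressed coffee-ground briquette, 62 x 48 x 20 mm along its x, y, z axes, about 0.07 kg; point at its centre. Starts in the lower layer of the heap, lying on the bed.
- briq0: The same briquette as briq0_mid; origin at the centre of its underside, 10 mm below that point.
- briq1_mid (a point): Dark brown hard-pressed coffee-ground briquette, 62 x 48 x 20 mm along its x, y, z axes, about 0.07 kg; point at its centre. Starts in the lower layer of the heap, lying on the bed.
- briq1: The same briquette as briq1_mid; origin at the centre of its underside, 10 mm below that point.
- briq2_mid (a point): Dark brown hard-pressed coffee-ground briquette, 62 x 48 x 20 mm along its x, y, z axes, about 0.07 kg; point at its centre. Starts in the lower layer of the heap, lying on the bed.
- briq2: The same briquette as briq2_mid; origin at the centre of its underside, 10 mm below that point.
- briq3_mid (a point): Dark brown hard-pressed coffee-ground briquette, 62 x 48 x 20 mm along its x, y, z axes, about 0.07 kg; point at its centre. Starts in the lower layer of the heap, lying on the bed.
- briq3: The same briquette as briq3_mid; origin at the centre of its underside, 10 mm below that point.
- briq4_mid (a point): Dark brown hard-pressed coffee-ground briquette, 62 x 48 x 20 mm along its x, y, z axes, about 0.07 kg; point at its centre. Starts in the upper layer of the heap, on top of the lower four.
- briq4: The same briquette as briq4_mid; origin at the centre of its underside, 10 mm below that point.
- briq5_mid (a point): Dark brown hard-pressed coffee-ground briquette, 62 x 48 x 20 mm along its x, y, z axes, about 0.07 kg; point at its centre. Starts in the upper layer of the heap, on top of the lower four.
- briq5: The same briquette as briq5_mid; origin at the centre of its underside, 10 mm below that point.
- briq6_mid (a point): Dark brown hard-pressed coffee-ground briquette, 62 x 48 x 20 mm along its x, y, z axes, about 0.07 kg; point at its centre. Starts in the upper layer of the heap, on top of the lower four.
- briq6: The same briquette as briq6_mid; origin at the centre of its underside, 10 mm below that point.
- briq7_mid (a point): Dark brown hard-pressed coffee-ground briquette, 62 x 48 x 20 mm along its x, y, z axes, about 0.07 kg; point at its centre. Starts in the upper layer of the heap, on top of the lower four.
- briq7: The same briquette as briq7_mid; origin at the centre of its underside, 10 mm below that point.
- mug: White mug with green dots, 78 x 114 x 93 mm, bystander; origin under its centre.
- pitcher: Steel milk pitcher, 71 x 100 x 81 mm, bystander; origin under its centre.
- tamper: Coffee tamper with dark handle, 58 x 58 x 102 mm, bystander; origin under its centre.
Mind the look-alikes: they are no part of the job. What is shaped like the briq7 but white is not meant.

How it is judged:
By the outcome, as a careful person would: the job done as asked, in the order asked, and still so for the second after the job is handed in, with the robot touching nothing.
It also fails if it takes over 58 s, if anything falls off the work surface, if the arm or the gripper's body presses on something with over 40 N, if the wrist force passes 120 N, or if a joint passes its speed limit or range.

## Working session

There is one attempt and no reset: what is moved stays moved. The work goes in short steps, Python scripts to look and compute and a tool call to move; the robot and the scene stay as the last step left them, time stands still between calls to the robot, and variables do not carry over. Pictures are saved under pics/ and viewed, at most 10 in all, crops included, and the job is handed in when it is done.

Besides the shell and the picture viewer there is one more tool, called after ">>>" by a JSON object that holds its "op" and its "data", one argument or row to a line. send_rows: Moves the arm, as the interface text tells. Its arguments: {"type":"object","properties":{"angular":{"type":"array","items":{"type":"array","items":{"type":"number"}}},"travel":{"type":"array","items":{"type":"array","items":{"type":"number"}}},"gripper":{"type":"array","items":{"type":"number"}}},"required":["angular","travel","gripper"]}

```bash
mkdir -p pics; cat > h.py <<'E'
import numpy as np, cv2
from bench import manip, cams, order
def snap(c,f=None):
    im=cams.snapshot(c)
    if f: cv2.imwrite('pics/'+f,im[:,:,::-1])
    return im
def ray(c,px):
    k=cams.calibration(c);K=np.array(k['K']);D=np.array(k['D'],float);R=np.array(k['R']);t=np.array(k['t'])
    u=cv2.undistortPoints(np.array([[px]],float),K,D)[0,0]
    return -R.T@t, R.T@np.array([u[0],u[1],1])
def onz(c,px,z):
    o,d=ray(c,px); return o+d*(z-o[2])/d[2]
def proj(c,X):
    k=cams.calibration(c);return cv2.projectPoints(np.atleast_2d(np.array(X,float)),cv2.Rodrigues(np.array(k['R']))[0],np.array(k['t'],float),np.array(k['K']),np.array(k['D'],float))[0][:,0]
def mark(c,n,z):
    out=[]
    for r in cams.mark_of(c,n):
        p=np.array(r['centre'])*[640,480]; out.append((round(r['confidence'],2),p.round(0).tolist(),onz(c,p,z).round(4).tolist()))
    return out
E
python3 - <<'E'
from h import *
snap('top','t0.png');snap('scene','s0.png')
for c in('top','scene'):
    for n,z in(('rake_grip',.115),('rake',0),('tray',0),('briq0_mid',.016),('briq4_mid',.036),('mug',0),('pitcher',0),('tamper',0)):
        print(c,n,mark(c,n,z))
o=manip.observe();print(o['tcp_pos'],np.array(o['ee_rot']).round(3),o['clock'],o['grip_width'])
E
```

```text
top rake_grip [(0.61, [220.0, 260.0], [0.5357, 0.308, 0.115]), (0.31, [315.0, 284.0], [0.477, 0.0509, 0.115])]
top rake [(0.65, [310.0, 286.0], [0.4763, 0.0666, 0.0]), (0.57, [230.0, 264.0], [0.5349, 0.3026, 0.0])]
top tray [(0.87, [322.0, 274.0], [0.5102, 0.0298, 0.0])]
top briq0_mid []
top briq4_mid [(0.72, [330.0, 284.0], [0.4807, 0.0095, 0.036]), (0.25, [365.0, 197.0], [0.7363, -0.0916, 0.036]), (0.15, [309.0, 288.0], [0.4674, 0.0669, 0.036])]
top mug [(0.73, [302.0, 192.0], [0.7575, 0.0944, 0.0]), (0.24, [331.0, 262.0], [0.5459, 0.0038, 0.0])]
top pitcher [(0.88, [365.0, 197.0], [0.7432, -0.0942, 0.0])]
top tamper [(0.87, [417.0, 307.0], [0.4182, -0.2497, 0.0])]
scene rake_grip [(0.87, [237.0, 295.0], [0.5282, 0.3035, 0.115]), (0.24, [354.0, 304.0], [0.3806, 0.1568, 0.115])]
scene rake [(0.97, [242.0, 340.0], [0.54, 0.2969, 0.0])]
scene tray [(0.69, [352.0, 295.0], [0.5187, 0.026, 0.0]), (0.54, [332.0, 278.0], [0.5982, 0.0172, 0.0])]
scene briq0_mid [(0.6, [349.0, 277.0], [0.5589, 0.0004, 0.016]), (0.46, [375.0, 293.0], [0.4771, -0.0028, 0.016]), (0.16, [354.0, 305.0], [0.4725, 0.0633, 0.016])]
scene briq4_mid [(0.85, [375.0, 289.0], [0.4681, 0.0093, 0.036]), (0.6, [356.0, 296.0], [0.4735, 0.0602, 0.036])]
scene mug [(0.85, [269.0, 261.0], [0.7548, 0.0919, 0.0]), (0.31, [373.0, 288.0], [0.5087, -0.0299, 0.0]), (0.27, [372.0, 295.0], [0.4903, -0.0094, 0.0])]
scene pitcher [(0.18, [375.0, 295.0], [0.4864, -0.0138, 0.0])]
scene tamper [(0.74, [463.0, 276.0], [0.4101, -0.2382, 0.0])]
[ 0.28901187 -0.58223986  0.23134366] [[ 0.896  0.445  0.   ]
 [ 0.445 -0.896 -0.   ]
 [-0.     0.    -1.   ]] 0.9 0.08517928401568303
```

```bash
python3 - <<'E'
import cv2
a=cv2.imread('pics/t0.png')[150:350,180:460]
cv2.imwrite('pics/t0c.png',cv2.resize(a,(800,571),interpolation=cv2.INTER_CUBIC))
a=cv2.imread('pics/s0.png')[220:380,200:500]
cv2.imwrite('pics/s0c.png',cv2.resize(a,(800,427),interpolation=cv2.INTER_CUBIC))
E
```

```text
(no output)
```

View pics/t0c.png

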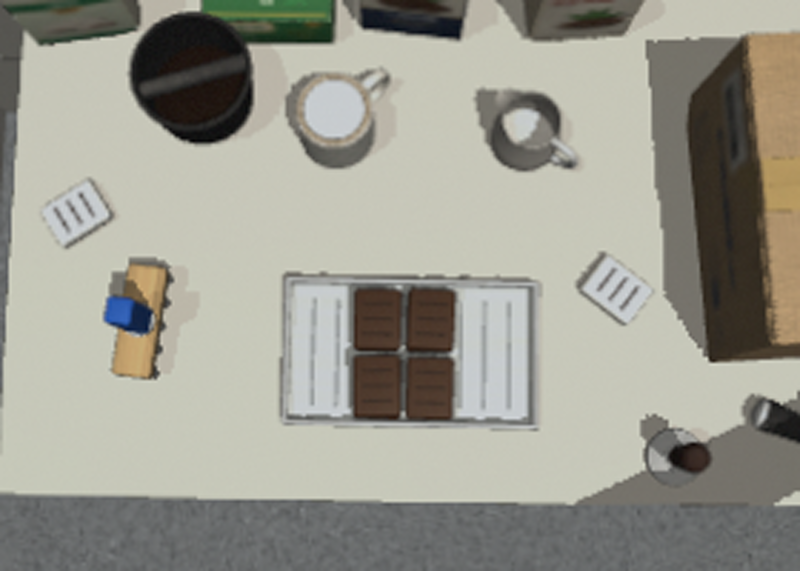

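View pics/s0c.png

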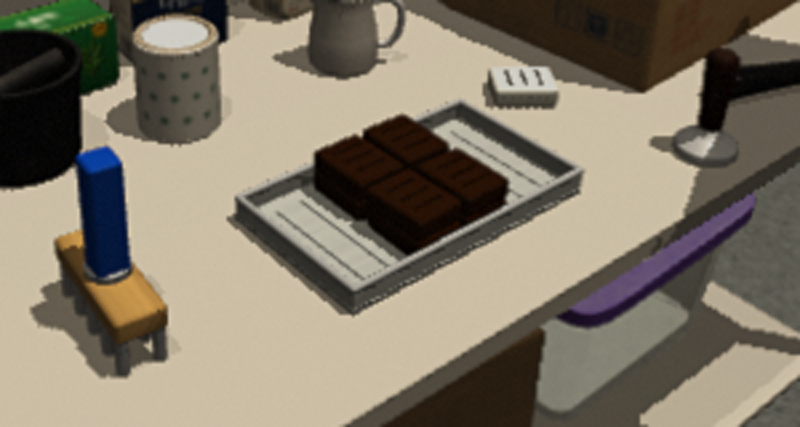

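The top view shows the heap as a 2x2 stack at about (322,274), the rake at (225,262) with its blue grip, and free room left and right of the heap. White look-alikes lie off the tray. Next I'll get the yaw angles.

```bash
cat >> h.py <<'E'
def rect(c,n,z,k=0):
    r=cams.cut_out(c,n)[k]; m=r['pixels'].astype(np.uint8)
    cs=max(cv2.findContours(m,0,2)[0],key=cv2.contourArea)[:,0]
    P=np.array([onz(c,p,z)[:2] for p in cs],np.float32)*1000
    return round(r['confidence'],2),cv2.minAreaRect(P)
def rows(yaw,d):  # world d(m)-> tool cm
    c,s=np.cos(np.radians(yaw)),np.sin(np.radians(yaw)); return (np.array([c*d[0]+s*d[1],s*d[0]-c*d[1],-d[2]])*100).round(2)
def st():
    o=manip.observe();R=np.array(o['ee_rot']);print('t',round(o['clock'],2),np.array(o['tcp_pos']).round(4),'yaw',round(np.degrees(np.arctan2(R[1,0],R[0,0])),2),'tilt',R[:2,2].round(3),'w',round(o['grip_width'],4),'F',np.array(o['force']).round(1),'g',round(o['grasp_force'],1));return o
E
python3 - <<'E'
from h import *
snap('top')
print(rect('top','tray',.022)); 
# edges by hand from crop (x=180+cx/2.857)
for a in [(285,275),(538,282),(537,428),(284,424)]: print('rim',onz('top',(180+a[0]/2.857,150+a[1]/2.857),.025).round(4))
for a in [(355,288),(454,288),(454,418),(356,417)]: print('heap top',onz('top',(180+a[0]/2.857,150+a[1]/2.857),.046).round(4))
for a in [(133,263),(168,268),(156,378),(112,373)]: print('head',onz('top',(180+a[0]/2.857,150+a[1]/2.857),.05).round(4))
c,s=np.array([.4602,-.2,.26])-[.289,-.582,.231],np.array([.535,.25,.27])-[.46,-.2,.26]
print(rows(-8,c),rows(-8,s))
E
```

```text
(0.82, ((514.4467163085938, 25.378433227539062), (152.93829345703125, 260.9135437011719), 0.7760748267173767))
rim [0.5878 0.1547 0.025 ]
rim [ 0.5847 -0.1019  0.025 ]
rim [ 0.4373 -0.1011  0.025 ]
rim [0.4376 0.1519 0.025 ]
heap top [0.573  0.0829 0.046 ]
heap top [ 0.5746 -0.0155  0.046 ]
heap top [ 0.4458 -0.0167  0.046 ]
heap top [0.4454 0.0796 0.046 ]
head [0.5941 0.3046 0.05  ]
head [0.5896 0.2693 0.05  ]
head [0.4801 0.2772 0.05  ]
head [0.4843 0.321  0.05  ]
[ 11.64 -40.21  -2.9 ] [  1.16 -45.61  -1.  ]
```

>>> {"op": "send_rows", "data": {
  "angular": [
    [0,0,0.146],
    [0,0,0.146],
    [0,0,0.146],
    [0,0,0.146],
    [0,0,0],
    [0,0,0],
    [0,0,0],
    [0,0,0],
    [0,0,0],
    [0,0,0]
  ],
  "travel": [
    [0,0,0],
    [0,0,0],
    [0,0,0],
    [0,0,0],
    [1.54,-5,-0.4],
    [1.54,-5,-0.4],
    [1.54,-5,-0.4],
    [1.54,-5,-0.4],
    [1.54,-5,-0.4],
    [1.54,-5,-0.4]
  ],
  "gripper": [-1,-1,-1,-1,-1,-1,-1,-1,-1,-1]
}}

```text
clock: 2.25
tcp_pos: [0.4182, -0.2942, 0.2558]
ee_rot: [[0.992, -0.123, 0.001], [-0.123, -0.992, -0.001], [0.001, 0.001, -1.0]]
force: [0.7, -0.3, -0.1]
grip_width: 0.0855
grasp_force: 0.0
```

>>> {"op": "send_rows", "data": {
  "angular": [
    [0,0,0],
    [0,0,0],
    [0,0,0],
    [0,0,0],
    [0,0,0],
    [0,0,0],
    [0,0,0],
    [0,0,0],
    [0,0,0],
    [0,0,0]
  ],
  "travel": [
    [1.54,-5,-0.4],
    [1.54,-5,-0.4],
    [0.2,-5.5,0],
    [0.2,-5.5,0],
    [0.2,-5.5,0],
    [0.2,-5.5,0],
    [0.2,-5.5,0],
    [0.2,-5.5,0],
    [0.2,-5.5,0],
    [0,0,0]
  ],
  "gripper": [-1,-1,-1,-1,-1,-1,-1,-1,-1,-1]
}}

```text
clock: 3.5
tcp_pos: [0.5205, 0.1858, 0.2635]
ee_rot: [[0.993, -0.114, -0.0], [-0.114, -0.993, 0.003], [-0.001, -0.003, -1.0]]
force: [0.9, -0.8, -0.5]
grip_width: 0.0854
grasp_force: 0.0
```

```bash
python3 - <<'E'
from h import *
st();snap('wrist','w0.png')
print(mark('wrist','rake_grip',.115),mark('wrist','rake',0))
try: print(rect('wrist','rake',.05))
except Exception as e: print(e)
print(proj('wrist',[[.535,.303,.115]]))
E
```

```text
t 3.5 [0.5205 0.1858 0.2635] yaw -6.55 tilt [-0.     0.003] w 0.0854 F [ 0.9 -0.8 -0.5] g 0.0
[(0.77, [176.0, 221.0], [0.5377, 0.2921, 0.115])] [(0.95, [217.0, 193.0], [0.5401, 0.2866, 0.0])]
(0.85, ((541.9947509765625, 303.23828125), (86.78024291992188, 111.29520416259766), 82.8493881225586))
[[161.40222426 227.10995663]]
```

View pics/w0.png

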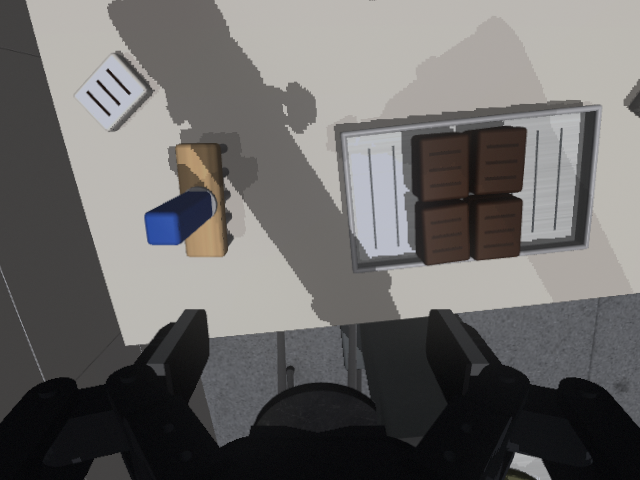

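Clear wrist view: the rake's head corners are at (177,145)…(187,257), and the upper four briquettes span (412,127) to (526,265) in the tray.

```bash
python3 - <<'E'
from h import *
f=lambda n,z,L:print(n,[(onz('wrist',p,z)[:2]*1000).round(0).tolist() for p in L])
f('head',.05,[(177,145),(220,144),(227,254),(187,257)])
f('griptop',.144,[(147,214),(176,207),(179,242),(150,243)])
f('rim',.025,[(335,126),(601,105),(589,250),(353,271)])
f('b A farleft',.046,[(413,136),(468,133),(469,195),(414,200)])
f('b B farright',.046,[(471,130),(525,126),(523,191),(473,194)])
f('b C nearleft',.046,[(417,205),(466,200),(470,258),(425,264)])
f('b D nearright',.046,[(471,199),(521,195),(521,256),(475,259)])
E
```

```text
head [[596.0, 299.0], [591.0, 260.0], [485.0, 274.0], [487.0, 315.0]]
griptop [[552.0, 298.0], [554.0, 276.0], [529.0, 280.0], [531.0, 301.0]]
rim [[594.0, 152.0], [583.0, -109.0], [433.0, -109.0], [441.0, 149.0]]
b A farleft [[576.0, 82.0], [573.0, 31.0], [514.0, 31.0], [516.0, 84.0]]
b B farright [[575.0, 28.0], [573.0, -22.0], [512.0, -22.0], [515.0, 27.0]]
b C nearleft [[511.0, 82.0], [510.0, 34.0], [449.0, 30.0], [448.0, 76.0]]
b D nearright [[510.0, 29.0], [508.0, -20.0], [444.0, -22.0], [447.0, 25.0]]
```

```bash
python3 - <<'E'
from h import *
o=st();snap('wrist');o=st(); print(mark('wrist','rake_grip',.115))
print(rows(-8,np.array([.540,.288,.26])-o['tcp_pos']))
E
```

```text
t 3.7 [0.5219 0.1783 0.2631] yaw -7.19 tilt [-0.    -0.001] w 0.0854 F [-0.8 -0.3 -0.6] g 0.0
t 3.75 [0.5219 0.1782 0.2632] yaw -7.21 tilt [ 0.    -0.001] w 0.0854 F [-1.2 -0.   1.1] g 0.0
[(0.85, [166.0, 222.0], [0.5384, 0.298, 0.115])]
[  0.26 -11.13   0.32]
```

>>> {"op": "send_rows", "data": {
  "angular": [
    [0,0,0],
    [0,0,0],
    [0,0,0],
    [0,0,0],
    [0,0,0]
  ],
  "travel": [
    [0.1,-6,0],
    [0.1,-5.9,0],
    [0,0,0],
    [0,0,5],
    [0,0,0]
  ],
  "gripper": [-1,-1,-1,-1,-1]
}}

```text
clock: 4.42
tcp_pos: [0.5369, 0.2942, 0.2097]
ee_rot: [[0.992, -0.125, -0.006], [-0.125, -0.992, -0.005], [-0.006, 0.006, -1.0]]
force: [1.3, 0.2, 1.3]
grip_width: 0.0853
grasp_force: 0.0
```

```bash
python3 - <<'E'
from h import *
o=st();snap('wrist','w1.png'); print(mark('wrist','rake_grip',.115),mark('wrist','rake',0));
st()
E
```

```text
t 4.42 [0.5369 0.2942 0.2097] yaw -7.2 tilt [-0.006 -0.005] w 0.0853 F [1.3 0.2 1.3] g 0.0
[(0.89, [310.0, 244.0], [0.5387, 0.3014, 0.115])] [(0.81, [313.0, 208.0], [0.5387, 0.3018, 0.0]), (0.61, [637.0, 242.0], [0.4631, -0.0229, 0.0])]
t 4.58 [0.5393 0.2971 0.2151] yaw -7.16 tilt [0.002 0.   ] w 0.0854 F [0.4 0.  0.3] g 0.0
```

View pics/w1.png

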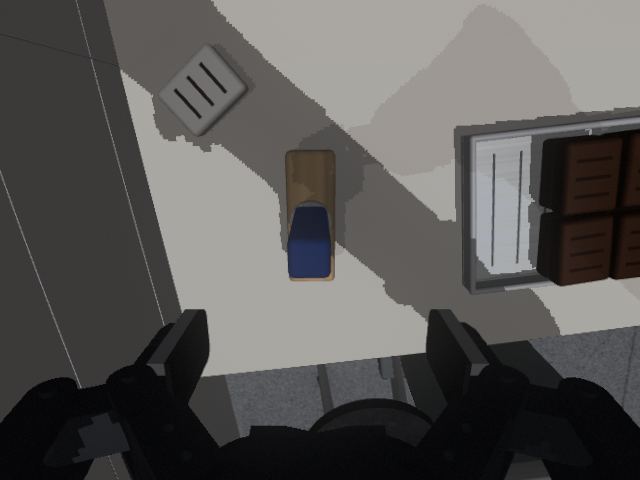

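The grip at (310,244) is centred between the fingers and square to them, so I'll descend and close.

>>> {"op": "send_rows", "data": {
  "angular": [
    [0,0,0],
    [0,0,0],
    [0,0,0],
    [0,0,0],
    [0,0,0],
    [0,0,0],
    [0,0,0],
    [0,0,0]
  ],
  "travel": [
    [0,-0.2,4.5],
    [0,0,4.5],
    [0,0,3],
    [0,0,1],
    [0,0,0],
    [0,0,0],
    [0,0,0],
    [0,0,0]
  ],
  "gripper": [-1,-1,-1,-1,1,1,1,1]
}}

```text
clock: 5.58
tcp_pos: [0.5393, 0.3002, 0.0846]
ee_rot: [[0.992, -0.123, 0.002], [-0.123, -0.992, 0.001], [0.002, -0.001, -1.0]]
force: [-0.4, -0.1, 3.9]
grip_width: 0.0254
grasp_force: 51.6
```

>>> {"op": "send_rows", "data": {
  "angular": [
    [0,0,0],
    [0,0,0],
    [0,0,0]
  ],
  "travel": [
    [0,0,0],
    [0,0,0],
    [0,0,0]
  ],
  "gripper": [1,1,1]
}}

```text
clock: 5.95
tcp_pos: [0.5393, 0.3002, 0.0846]
ee_rot: [[0.992, -0.123, 0.002], [-0.123, -0.992, 0.001], [0.002, -0.001, -1.0]]
force: [0.2, -0.3, 4.8]
grip_width: 0.0251
grasp_force: 51.8
```

>>> {"op": "send_rows", "data": {
  "angular": [
    [0,0,0],
    [0,0,0],
    [0,0,-0.117],
    [0,0,0],
    [0,0,0],
    [0,0,0],
    [0,0,0],
    [0,0,0],
    [0,0,0]
  ],
  "travel": [
    [0,0,-3],
    [0,0,-3],
    [0,0,0],
    [-0.7,4.2,0],
    [-0.7,4.2,0],
    [-0.7,4.2,0],
    [-0.7,4.2,0],
    [0,0,0],
    [0,0,0]
  ],
  "gripper": [1,1,1,1,1,1,1,1,1]
}}

```text
clock: 7.08
tcp_pos: [0.5091, 0.1324, 0.143]
ee_rot: [[1.0, -0.006, -0.0], [-0.006, -1.0, 0.0], [-0.0, -0.0, -1.0]]
force: [0.5, -0.1, -2.5]
grip_width: 0.0253
grasp_force: 53.1
```

```bash
python3 - <<'E'
from h import *
snap('wrist');o=st();snap('wrist','w2.png');st()
print([mark('wrist',n,z) for n,z in(('tray',0),('briq4_mid',.036),('rake',.06))])
print('expect heap corners px',proj('wrist',[[.575,.084,.046],[.446,.084,.046],[.575,-.016,.046],[.446,-.016,.046]]).round(0).tolist(),'rim',proj('wrist',[[.587,.1545,.025],[.438,.1545,.025],[.587,-.1015,.025],[.438,-.1015,.025]]).round(0).tolist())
E
```

```text
t 7.12 [0.5091 0.1332 0.1431] yaw -0.27 tilt [-0.     0.001] w 0.0254 F [-0.5  1.  -1.9] g 53.1
t 7.17 [0.5092 0.1335 0.1432] yaw -0.23 tilt [-0.     0.001] w 0.0255 F [ 0.2  1.4 -2.2] g 53.1
[[], [(0.65, [491.0, 283.0], [0.4753, 0.0079, 0.036])], [(0.6, [320.0, 252.0], [0.5081, 0.1318, 0.06])]]
expect heap corners px [[397.0, 142.0], [386.0, 327.0], [555.0, 142.0], [523.0, 325.0]] rim [[285.0, 122.0], [291.0, 322.0], [660.0, 124.0], [612.0, 319.0]]
```

View pics/w2.png

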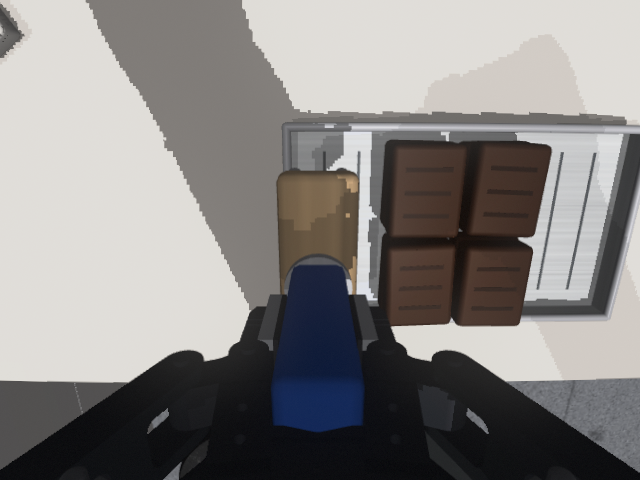

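Upper pairs span px columns 380–550, i.e. y from about 0.090 to -0.015; the rake head stands clear to their left. I'll lower it and push toward -y.

>>> {"op": "send_rows", "data": {
  "angular": [
    [0,0,0],
    [0,0,0],
    [0,0,0],
    [0,0,0],
    [0,0,0],
    [0,0,0],
    [0,0,0],
    [0,0,0],
    [0,0,0],
    [0,0,0]
  ],
  "travel": [
    [0.2,0,2.85],
    [0,0,0],
    [0,1.2,0],
    [0,0.8,0],
    [0,0.8,0],
    [0,0.8,0],
    [0,0.8,0],
    [0,0.8,0],
    [0,0.8,0],
    [0,0.8,0]
  ],
  "gripper": [1,1,1,1,1,1,1,1,1,1]
}}

```text
clock: 8.57
tcp_pos: [0.5109, 0.0634, 0.1148]
ee_rot: [[1.0, -0.006, -0.0], [-0.006, -1.0, -0.0], [-0.0, 0.0, -1.0]]
force: [0.2, 1.3, -2.2]
grip_width: 0.0252
grasp_force: 53.2
```

>>> {"op": "send_rows", "data": {
  "angular": [
    [0,0,0],
    [0,0,0],
    [0,0,0],
    [0,0,0]
  ],
  "travel": [
    [0,0.8,0],
    [0,0.8,0],
    [0,0.5,0],
    [0,0,0]
  ],
  "gripper": [1,1,1,1]
}}

```text
clock: 9.07
tcp_pos: [0.5107, 0.0418, 0.1146]
ee_rot: [[1.0, -0.007, -0.001], [-0.007, -1.0, -0.001], [-0.001, 0.001, -1.0]]
force: [0.1, -1.1, -2.0]
grip_width: 0.0254
grasp_force: 53.0
```

```bash
python3 - <<'E'
from h import *
st();a=snap('top');b=snap('wrist');st()
a=cv2.resize(a[230:330,260:380],(480,400),interpolation=cv2.INTER_CUBIC)
s=cv2.resize(snap('scene')[240:340,280:430],(600,400),interpolation=cv2.INTER_CUBIC)
cv2.imwrite('pics/c3.png',np.hstack([cv2.resize(b,(400,300)),cv2.resize(s,(400,300))])[:,:,::-1])
E
```

```text
t 9.07 [0.5107 0.0418 0.1146] yaw -0.41 tilt [-0.001 -0.001] w 0.0254 F [ 0.1 -1.1 -2. ] g 53.0
t 9.18 [0.5107 0.0423 0.1146] yaw -0.37 tilt [-0.001 -0.001] w 0.0254 F [ 0.5 -0.1 -1.7] g 53.0
```

View pics/c3.png

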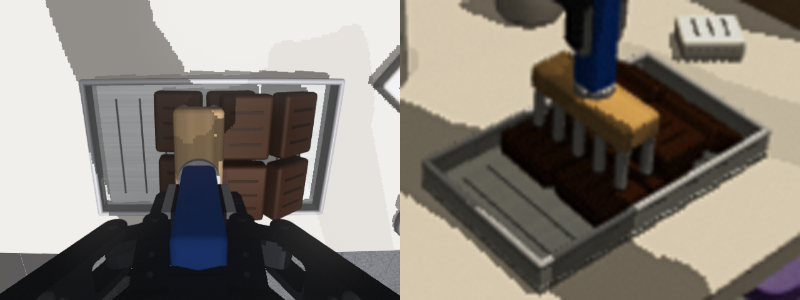

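The right pair has tipped over but still leans on the lower edge (columns 275–318 of the left half). I'll push a little more.

>>> {"op": "send_rows", "data": {
  "angular": [
    [0,0,0],
    [0,0,0],
    [0,0,0]
  ],
  "travel": [
    [0,0.4,0],
    [0,0.3,0],
    [0,0,0]
  ],
  "gripper": [1,1,1]
}}

```text
clock: 9.6
tcp_pos: [0.5108, 0.0356, 0.1147]
ee_rot: [[1.0, -0.006, -0.0], [-0.006, -1.0, -0.0], [-0.0, 0.0, -1.0]]
force: [0.7, 0.5, -2.3]
grip_width: 0.0256
grasp_force: 53.0
```

```bash
python3 - <<'E'
from h import *
a=snap('wrist');b=snap('scene');st()
f=lambda im:cv2.resize(im,(400,300),interpolation=cv2.INTER_CUBIC)
cv2.imwrite('pics/c4.png',np.vstack([np.hstack([f(a[100:370,240:600]),f(b[255:315,330:410])])])[:,:,::-1])
E
```

```text
t 9.7 [0.5108 0.0357 0.1148] yaw -0.36 tilt [-0. -0.] w 0.0258 F [ 0.2  1.  -2.7] g 53.0
```

View pics/c4.png

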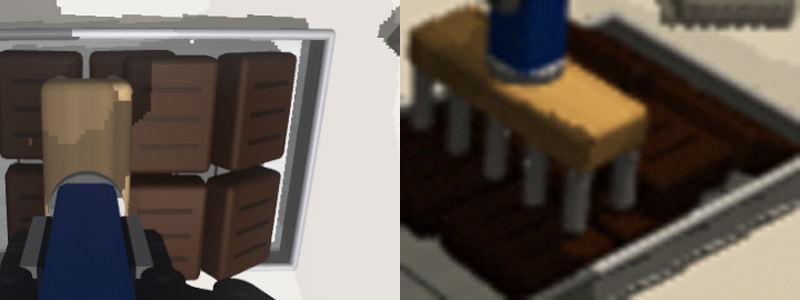

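```bash
python3 - <<'E'
from h import *
g=lambda n,z,L:print(n,[(onz('wrist',(240+a*.9,100+b*.9),z)[:2]*1000).round(0).tolist() for a,b in L])
g('low right pair left-far',.026,[(91,52)]); g('low left right-far',.026,[(82,52)])
g('upper left pair',.046,[(133,58),(216,56),(210,170),(205,178),(195,280)])
g('rightpair outer',.01,[(296,52),(281,165),(281,168),(265,268)]);g('same .026',.026,[(296,52),(281,165),(281,168),(265,268)])
g('rightpair inner top (~.042)',.042,[(237,54),(218,172),(223,188),(203,282)])
g('wall inner base',.006,[(302,40),(270,265)]);g('rim outer',.025,[(335,32),(298,268)])
E
```

```text
low right pair left-far [[574.0, 33.0]]
low left right-far [[574.0, 38.0]]
upper left pair [[572.0, 12.0], [573.0, -29.0], [513.0, -31.0], [509.0, -28.0], [445.0, -28.0]]
rightpair outer [[573.0, -87.0], [504.0, -87.0], [502.0, -87.0], [430.0, -86.0]]
same .026 [[574.0, -79.0], [509.0, -79.0], [507.0, -79.0], [440.0, -78.0]]
rightpair inner top (~.042) [[574.0, -41.0], [511.0, -36.0], [501.0, -40.0], [441.0, -34.0]]
wall inner base [[580.0, -91.0], [429.0, -91.0]]
rim outer [[584.0, -99.0], [439.0, -100.0]]
```

The right pair is jammed at a tilt (inner edge up) against the upper left pair. I'll lift over and press it flat with the tines.

>>> {"op": "send_rows", "data": {
  "angular": [
    [0,0,0],
    [0,0,0],
    [0,0,0],
    [0,0,0],
    [0,0,0],
    [0,0,0],
    [0,0,0],
    [0,0,0],
    [0,0,0],
    [0,0,0]
  ],
  "travel": [
    [0,-0.6,0],
    [0,0,-4.2],
    [0,3.5,0],
    [0,3.5,0],
    [0,2.9,0],
    [0,0,0],
    [0,0,2],
    [0,0,0.6],
    [0,0,0.6],
    [0,0,0.6]
  ],
  "gripper": [1,1,1,1,1,1,1,1,1,1]
}}

```text
clock: 10.95
tcp_pos: [0.5106, -0.0567, 0.1189]
ee_rot: [[1.0, -0.006, 0.001], [-0.006, -1.0, -0.0], [0.001, 0.0, -1.0]]
force: [0.6, -1.2, -2.3]
grip_width: 0.0255
grasp_force: 53.0
```

>>> {"op": "send_rows", "data": {
  "angular": [
    [0,0,0],
    [0,0,0]
  ],
  "travel": [
    [0,0,0.4],
    [0,0,0]
  ],
  "gripper": [1,1]
}}

```text
clock: 11.2
tcp_pos: [0.5101, -0.057, 0.1146]
ee_rot: [[1.0, -0.006, -0.0], [-0.006, -1.0, 0.0], [-0.0, -0.0, -1.0]]
force: [0.0, -0.2, -1.6]
grip_width: 0.0255
grasp_force: 53.0
```

```bash
python3 - <<'E'
from h import *
st();a=snap('wrist');b=snap('scene')
f=lambda im:cv2.resize(im,(400,300),interpolation=cv2.INTER_CUBIC)
cv2.imwrite('pics/c5.png',np.vstack([np.hstack([f(a),f(b[240:315,320:420])])])[:,:,::-1])
E
```

```text
t 11.2 [ 0.5101 -0.057   0.1146] yaw -0.35 tilt [-0.  0.] w 0.0255 F [ 0.  -0.2 -1.6] g 53.0
```

View pics/c5.png

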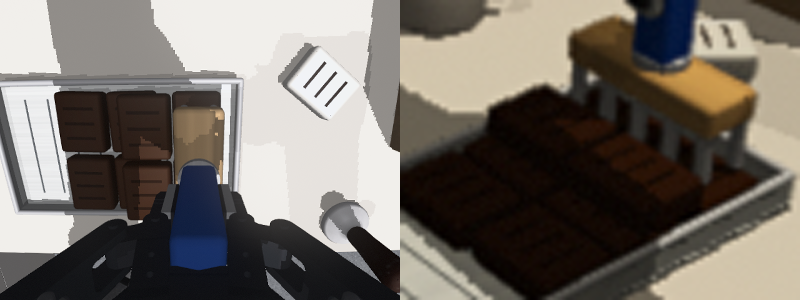

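Right pair is now flat beside the heap. Now push the remaining upper pair back the other way (+y).

>>> {"op": "send_rows", "data": {
  "angular": [
    [0,0,0],
    [0,0,0],
    [0,0,0],
    [0,0,0],
    [0,0,0],
    [0,0,0],
    [0,0,0],
    [0,0,0],
    [0,0,0],
    [0,0,0]
  ],
  "travel": [
    [0,-0.7,0],
    [0,-0.8,0],
    [0,-0.8,0],
    [0,-0.8,0],
    [0,-0.8,0],
    [0,-0.8,0],
    [0,-0.8,0],
    [0,-0.8,0],
    [0,-0.8,0],
    [0,-0.8,0]
  ],
  "gripper": [1,1,1,1,1,1,1,1,1,1]
}}

```text
clock: 12.55
tcp_pos: [0.5108, 0.0225, 0.1148]
ee_rot: [[1.0, -0.006, -0.0], [-0.006, -1.0, -0.0], [-0.0, 0.0, -1.0]]
force: [0.6, -1.6, -1.2]
grip_width: 0.0255
grasp_force: 52.8
```

>>> {"op": "send_rows", "data": {
  "angular": [
    [0,0,0],
    [0,0,0],
    [0,0,0],
    [0,0,0],
    [0,0,0],
    [0,0,0],
    [0,0,0],
    [0,0,0]
  ],
  "travel": [
    [0,-0.8,0],
    [0,-0.8,0],
    [0,-0.8,0],
    [0,-0.8,0],
    [0,-0.8,0],
    [0,-0.8,0],
    [0,-0.4,0],
    [0,0,0]
  ],
  "gripper": [1,1,1,1,1,1,1,1]
}}

```text
clock: 13.55
tcp_pos: [0.511, 0.0744, 0.1147]
ee_rot: [[1.0, -0.006, -0.0], [-0.006, -1.0, 0.0], [-0.0, -0.0, -1.0]]
force: [-0.5, -0.7, -2.8]
grip_width: 0.0252
grasp_force: 52.8
```

```bash
python3 - <<'E'
from h import *
st();a=snap('wrist');b=snap('scene')
f=lambda im:cv2.resize(im,(400,300),interpolation=cv2.INTER_CUBIC)
cv2.imwrite('pics/c6.png',np.vstack([np.hstack([f(a[100:370,60:420]),f(b[250:325,310:410])])])[:,:,::-1])
E
```

```text
t 13.55 [0.511  0.0744 0.1147] yaw -0.32 tilt [-0.  0.] w 0.0252 F [-0.5 -0.7 -2.8] g 52.8
```

View pics/c6.png

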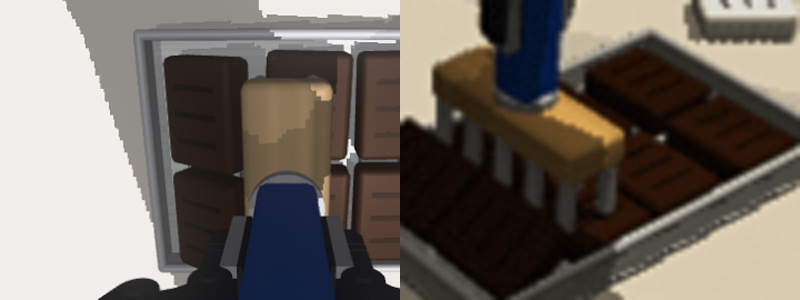

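The left pair has dropped beside the heap, possibly tilted. I'll lift, go over it and press it flat.

>>> {"op": "send_rows", "data": {
  "angular": [
    [0,0,0],
    [0,0,0],
    [0,0,0],
    [0,0,0],
    [0,0,0],
    [0,0,0],
    [0,0,0],
    [0,0,0],
    [0,0,0],
    [0,0,0]
  ],
  "travel": [
    [0,0.6,0],
    [0,0,-4.2],
    [0,-4.4,0],
    [0,0,0],
    [0,0,2],
    [0,0,0.6],
    [0,0,0.6],
    [0,0,0.6],
    [0,0,0.6],
    [0,0,0]
  ],
  "gripper": [1,1,1,1,1,1,1,1,1,1]
}}

```text
clock: 14.9
tcp_pos: [0.511, 0.1119, 0.1124]
ee_rot: [[1.0, -0.006, -0.001], [-0.006, -1.0, -0.0], [-0.001, 0.0, -1.0]]
force: [-0.4, 0.3, -2.4]
grip_width: 0.0255
grasp_force: 53.2
```

>>> {"op": "send_rows", "data": {
  "angular": [
    [0,0,0],
    [0,0,0],
    [0,0,0],
    [0,0,0],
    [0,0,0],
    [0,0,0],
    [0,0,0],
    [0,0,0]
  ],
  "travel": [
    [0,0,-5.5],
    [0,0,-5.5],
    [0,-5,0],
    [0,-5,0],
    [0,-3,0],
    [0,0,0],
    [0,0,0],
    [0,0,0]
  ],
  "gripper": [1,1,1,1,1,1,1,1]
}}

```text
clock: 15.9
tcp_pos: [0.5126, 0.2403, 0.2227]
ee_rot: [[1.0, -0.009, 0.0], [-0.009, -1.0, -0.001], [0.0, 0.001, -1.0]]
force: [-0.3, 0.4, -2.0]
grip_width: 0.0258
grasp_force: 52.8
```

```bash
python3 - <<'E'
from h import *
st();a=snap('wrist');cv2.imwrite('pics/w7raw.png',a[:,:,::-1]);b=snap('scene');c=snap('top')
f=lambda im,h:cv2.resize(im,(400,h),interpolation=cv2.INTER_CUBIC)
cv2.imwrite('pics/c7.png',np.vstack([cv2.resize(a[90:330,240:640],(800,400)),np.hstack([cv2.resize(b[245:325,300:460],(400,200),interpolation=cv2.INTER_CUBIC),cv2.resize(c[240:305,265:395],(400,200),interpolation=cv2.INTER_CUBIC)])])[:,:,::-1]);st()
E
```

```text
t 15.9 [0.5126 0.2403 0.2227] yaw -0.49 tilt [ 0.    -0.001] w 0.0258 F [-0.3  0.4 -2. ] g 52.8
t 16.05 [0.5124 0.2409 0.2228] yaw -0.45 tilt [ 0.    -0.001] w 0.0255 F [ 0.5 -0.1 -1.9] g 52.8
```

View pics/c7.png

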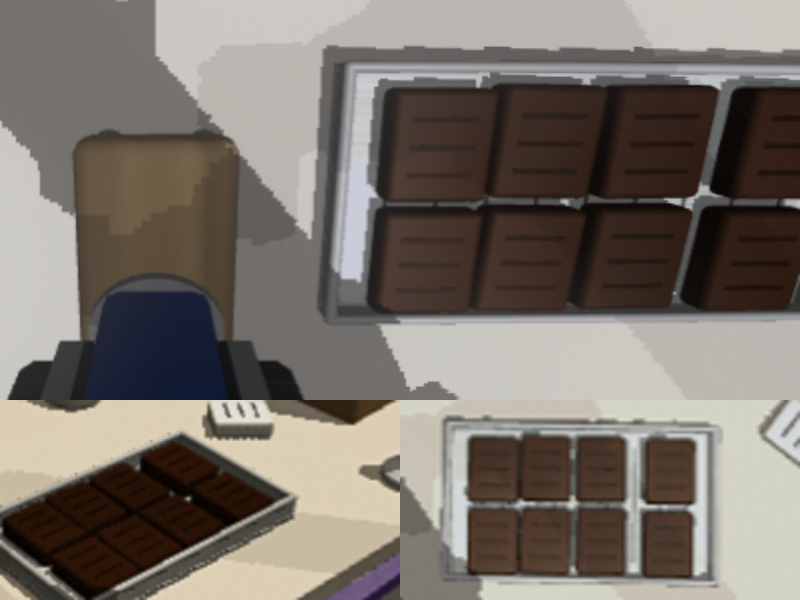

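All eight lie flat in a 4x2 layer. Now I'll stand the rake on the table to the left of the tray.

>>> {"op": "send_rows", "data": {
  "angular": [
    [0,0,0],
    [0,0,0],
    [0,0,0],
    [0,0,0],
    [0,0,0],
    [0,0,0],
    [0,0,0],
    [0,0,0]
  ],
  "travel": [
    [0,-5,0],
    [0,0,4],
    [0,0,4],
    [0,0,3],
    [0,0,1.5],
    [0,0,0.8],
    [0,0,0.3],
    [0,0,0]
  ],
  "gripper": [1,1,1,1,1,1,1,1]
}}

```text
clock: 17.05
tcp_pos: [0.513, 0.2923, 0.0876]
ee_rot: [[1.0, -0.006, 0.001], [-0.006, -1.0, 0.0], [0.001, -0.0, -1.0]]
force: [-0.0, -0.8, -2.3]
grip_width: 0.0256
grasp_force: 53.2
```

>>> {"op": "send_rows", "data": {
  "angular": [
    [0,0,0],
    [0,0,0],
    [0,0,0],
    [0,0,0]
  ],
  "travel": [
    [0,0,0.15],
    [0,0,0.1],
    [0,0,0.05],
    [0,0,0]
  ],
  "gripper": [1,1,1,1]
}}

```text
clock: 17.55
tcp_pos: [0.5127, 0.2921, 0.0846]
ee_rot: [[1.0, -0.006, 0.001], [-0.006, -1.0, -0.0], [0.001, 0.0, -1.0]]
force: [-2.5, -0.5, 4.7]
grip_width: 0.0252
grasp_force: 54.2
```

Contact with the table (force z went from -2 to +5 N). Release and rise.

>>> {"op": "send_rows", "data": {
  "angular": [
    [0,0,0],
    [0,0,0],
    [0,0,0],
    [0,0,0],
    [0,0,0],
    [0,0,0],
    [0,0,0]
  ],
  "travel": [
    [0,0,0],
    [0,0,0],
    [0,0,0],
    [0,0,0],
    [0,0,0],
    [0,0,0],
    [0,0,0]
  ],
  "gripper": [0.2,0,-0.3,-0.6,-1,-1,-1]
}}

```text
clock: 18.42
tcp_pos: [0.5125, 0.2919, 0.0838]
ee_rot: [[1.0, -0.006, 0.0], [-0.006, -1.0, -0.0], [0.0, 0.0, -1.0]]
force: [0.3, -0.5, -0.7]
grip_width: 0.0855
grasp_force: 0.0
```

>>> {"op": "send_rows", "data": {
  "angular": [
    [0,0,0],
    [0,0,0],
    [0,0,0],
    [0,0,0],
    [0,0,0],
    [0,0,0]
  ],
  "travel": [
    [0,0,-2],
    [0,0,-4],
    [0,0,-5],
    [0,0,-5],
    [0,0,0],
    [0,0,0]
  ],
  "gripper": [-1,-1,-1,-1,-1,-1]
}}

```text
clock: 19.18
tcp_pos: [0.5123, 0.2919, 0.2444]
ee_rot: [[1.0, -0.006, 0.001], [-0.006, -1.0, -0.0], [0.001, 0.0, -1.0]]
force: [-0.1, 1.1, -0.8]
grip_width: 0.0855
grasp_force: 0.0
```

```bash
python3 - <<'E'
from h import *
st();snap('wrist');snap('scene');snap('top')
for c in('wrist','scene','top'): print(c,mark(c,'rake_grip',.115),mark(c,'rake',0))
for n in('mug','pitcher','tamper'): print(n,mark('top',n,0)[:1])
st()
E
```

```text
t 19.18 [0.5123 0.2919 0.2444] yaw -0.35 tilt [ 0.001 -0.   ] w 0.0855 F [-0.1  1.1 -0.8] g 0.0
wrist [(0.76, [319.0, 234.0], [0.5095, 0.29, 0.115])] [(0.72, [319.0, 202.0], [0.5105, 0.2902, 0.0])]
scene [(0.61, [249.0, 301.0], [0.5019, 0.2963, 0.115]), (0.2, [319.0, 301.0], [0.4268, 0.1992, 0.115])] [(0.73, [251.0, 347.0], [0.511, 0.2929, 0.0]), (0.35, [269.0, 261.0], [0.7528, 0.0944, 0.0])]
top [(0.86, [225.0, 265.0], [0.5215, 0.2923, 0.115])] [(0.92, [235.0, 271.0], [0.5151, 0.2874, 0.0])]
mug [(0.84, [302.0, 192.0], [0.7581, 0.0933, 0.0])]
pitcher [(0.75, [365.0, 201.0], [0.7335, -0.094, 0.0])]
tamper [(0.77, [414.0, 307.0], [0.4176, -0.2398, 0.0])]
t 19.77 [0.5124 0.292  0.2437] yaw -0.35 tilt [-0. -0.] w 0.0858 F [0.6 0.3 0. ] g 0.0
```

The rake stands upright at (0.511, 0.290) and the bystanders have not moved.

```bash
python3 -c "
from bench import order
print(order.close_job())"
```

```text
the job is handed in; nothing more can be done
None
```

The job is handed in: all eight briquettes lie flat in one layer on the tray bed, the rake stands upright on the table to the left of the tray, and the mug, pitcher and tamper are where they were.

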